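# Push the keepsake box down the grinder's lane

### The job

With the fingertips, push the lidded soapstone box down the lane between the two guide rails until its front end rests square against the steel stop bar in front of the grinding wheel, then take the hand away. Its sides are already polished, so neither the box nor the robot may touch either rail; nudge it into line before the lane as needed, keep it flat on the bed and never lift it. Leave the crank and everything else on the table where they are.

Things in the scene. Friction and masses are not known exactly. Their poses are not given: they have to be found in the camera images.
- bed: Fixed steel feed bed of the grinder, 400 x 170 mm plate, 10 mm thick. Origin: on the table, below the middle of the lane's mouth. x runs down the lane to the wheel (about to the robot's right, world -y, within 0.34 rad), y left across it, z up. The box slides on its top, z = 10 mm. Plate: x -175 to 225 mm. Open apron at x below 0; lane x 0 to 200 mm, 114 mm wide (y -57 to 57), midline y = 0
- rail_left: Fixed teak guide rail on the bed at the lane's +y side: 210 mm long (bed x 0 to 210), 12 mm thick, 16 mm tall, its top 26 mm above the table. Origin: the mouth end of its underside, mid-thickness (bed x 0, y 63, z 10 mm); axes as the bed's
- rail_right: The same teak guide rail on the -y side of the lane (origin at bed x 0, y -63, z 10 mm)
- stop (a point): Middle of the near face of the fixed steel stop bar across the lane's far end, at the bed's top surface (bed x 200, y 0, z 10 mm); axes as the bed's. The bar is 90 mm wide, 14 mm tall. The wheel's rim begins about 32 mm beyond this face; wheel and crank reach up to 240 mm above the table
- keepsake_box: Loose grey-cream soapstone box, lid fixed on: 100 mm long (its x, roughly down the lane), 92 mm wide (y), 48 mm tall, 0.4 to 0.8 kg, flat upright faces, slides with friction about 0.6. Origin: centre of its underside. Starts on the apron, its centre 72 to 90 mm before the mouth, up to 26 mm off the midline, turned up to 0.12 rad
- crank_arm (a point): Middle of the iron crank arm on the wheel's +y side (bed's y), at bed y = 80 mm and 44 mm from the wheel's axle, which lies at bed x = 310 mm, 125 mm above the table. The red wooden handle (28 mm thick, 75 mm long, along the bed's y from 80 to 155 mm) stands 88 mm from the axle at the same angle. The wheel turns if the crank is pushed
- frog: Loose green soapstone frog, about 85 x 110 mm, 62 mm tall, beside the lane's far end on its +y side. Origin: centre of its underside
- paddle: Loose flat wooden polishing paddle, 235 x 55 mm, 14 mm thick, beside the lane on its +y side, its handle reaching back beside the apron. Origin: on its underside, near the middle of its length
- pumice: Loose flat pumice stone 95 x 60 x 24 mm on the table to the robot's left. Origin: centre of its underside
- dish: Loose shallow grey soapstone dish, 150 mm across, 30 mm tall, on the table beyond the apron. Origin: centre of its underside
- brush: Loose hand brush lying on the table beyond the grinder, to the robot's right. Origin: on its underside
- candlestick: Loose pinkish soapstone candlestick, 60 mm across, 90 mm tall, upright on the table, to the robot's right. Origin: centre of its underside
Mind the look-alikes: they are no part of the job. Of the things like the keepsake_box, leave any that is orange; of the rest the smaller one is meant.

How it is judged:
By the outcome, as a careful person would: the job done as asked, in the order asked, and still so for the second after the job is handed in, with the robot touching nothing.
It also fails if it takes over 58 s, if anything falls off the work surface, if the arm or the gripper's body presses on something with over 40 N, if the wrist force passes 120 N, or if a joint passes its speed limit or range.

### The arm

A 6-joint arm with a two-finger parallel gripper is mounted at the origin on the work surface. World frame = base frame: x ahead of the robot, y to its left, z up, the work surface at z = 0. Lengths are in m, angles in rad, forces in N, time in s.
With the tool pointing down it reaches from about 0.4 to 0.825 m from the base axis. Payload 7 kg.
Tool frame: the origin (TCP) lies midway between the tips of the shut fingers; the grasp point (between the pads) lies 19 mm behind it; z points along the fingers, y is the line along which they close (so a half turn about z gives the same grasp; the last joint's range is limited). The gripper opens to 88 mm and grips with 3 to 60 N. Pads are 19 mm wide; open, the fingers measure 130 mm over their backs; the gripper's body (78 mm by 193 mm) begins 47 mm behind the grasp point.
Start: joints at [-0.915, 0.359, 0.012, 0, -1.224, -0.288], TCP at [0.243, -0.63, 0.227] pointing down, gripper open.
Joint ranges: [-3.07, 3.07], [-1.43, 2.12], [-1.02, 1.25], [-3.03, 1.67], [-3.05, -0], [-3.03, 3.03]. Speed limits (rad/s): [2.39, 2.39, 3.01, 3.14, 3.14, 3.14].

### API

Orientations are given as [roll, pitch, yaw] about the fixed x, y, z axes, in that order (R = Rz(yaw) Ry(pitch) Rx(roll)).
In Python, from station import arm, grab_frame, camera_params, spot_in gives the robot as it stands.
- The arm moves only by the shell command python3 -m jog 'ROWS' [FORCE]. ROWS is JSON, a list that holds one entry, the list of rows, each a list of 7 numbers: the shift along the tool's x, y, z in mm, then the turn, a rotation vector about the tool's x, y, z in rad, then the finger opening in mm, from 0 to 87.6. In form: [[[x, y, z, wx, wy, wz, fingers], ...]]. A call has 1 to 20 rows; each row is the pose to reach, as a shift and turn from the pose commanded when the call began, along the tool's axes at that moment; what a row does not reach only later rows make up. A row lasts 1/8 s, in which the tool goes at most 62.5 mm and 10.7 degrees, less where a joint would pass 70% of its speed; a pose out of reach is approached as far as the arm can. A call with a gripper value outside its range is refused whole. The fingers move at their own pace and stop on an object; FORCE is the grip in N (left out, the last holds). Time passes only in rows, so rows that repeat a pose let the fingers close. It gives the time, the measured TCP pose, the force, the opening and the grip force at its end, in the units of the state.
- arm.get_state(): the state, without advancing time (a new reading comes with each control period).
- grab_frame(name): name is "side" or "top" or "wrist"; returns (picture, depth): 420x560x3 uint8, blue, green, red; 420x560 float32, m along the optical axis (not along the pixel's ray), 0 where there is no reading.
- camera_params(name): a dict with "mtx" (3x3 intrinsics, pixels), "R" (3x3) and "t" (3): a world point X has camera coordinates R X + t. Camera axes: x right, y down, z forward; pixel columns grow to the right and rows downward; lengths in m; the calibration is good to about 2 mm. A picture is of the moment at which its call begins: read the wrist's pose just before it. camera_params takes no time and is no camera call; for the wrist camera it gives the pose at the moment of the call.
- arm.job_done(): hands the job in; it is judged then, once.
Trained networks look in the newest picture that a camera, given by its name, has taken for a name from the list of things; names that differ only in an ending like _2 or _b are one class to them, and where a whole thing is asked for, a point or a joint stands for the part that bears it (a point fixed in the world has none). Each returns a list of dicts, best first, with "confidence" (0 to 1); they miss things now and then, are a little off and sometimes report something else, mostly with a low value. They report only what shows in the picture. A call takes as long as a camera call. They do not tell look-alikes from the thing itself.
- spot_in(query, camera): "uv" ([column, row] in pixels, amid what is visible of it).
The state is a dict: "t": time; "q": joint angles; "qd": joint speeds; "joint_efforts": joint torques, N m; "eef_pos": TCP position; "ee_rot": TCP orientation; "force": force on the tool from outside, world axes, zero at the start; "moment": the same for the moment, N m; "width": finger opening in m; "gripper_force": force on a finger pad.
Only numpy, scipy, OpenCV 4.12 (cv2) and the standard library are available. Lean on these libraries where they do the work, as an engineer would, in place of code of your own. Each camera call takes 0.05 s, during which the arm holds its last target. There are 200 camera calls.

## Working session

There is one attempt and no reset: what is moved stays moved. The work goes in short steps, Python scripts to look and compute and a shell command to move; the robot and the scene stay as the last step left them, time stands still between calls to the robot, and variables do not carry over. Pictures are saved under pics/ and viewed, at most 10 in all, crops included, and the job is handed in when it is done.

```bash
mkdir -p pics
cat > h.py <<'E'
import numpy as np, cv2
from station import arm, grab_frame, camera_params, spot_in
def world(uv,d,c):
    K=c["mtx"];uv=np.atleast_2d(uv).astype(float);d=np.atleast_1d(d)
    r=np.c_[(uv[:,0]-K[0][2])/K[0][0],(uv[:,1]-K[1][2])/K[1][1],np.ones(len(uv))]*d[:,None]
    return (r-np.array(c["t"]))@np.array(c["R"])
def cloud(dep,c):
    v,u=np.mgrid[0:420,0:560]
    return world(np.c_[u.ravel(),v.ravel()],dep.ravel(),c).reshape(420,560,3)
E
python3 - <<'E'
from h import *
s=arm.get_state();print(s['t'],s['eef_pos'],s['ee_rot'],s['width'],s['force'])
ims=[]
for n in("top","side"):
    p,d=grab_frame(n);c=camera_params(n);cv2.imwrite(f"pics/{n}0.png",p);np.savez(f"{n}0.npz",p=p,d=d)
    W=cloud(d,c)
    for q in("keepsake_box","bed","frog","paddle","rail_left","rail_right","crank_arm"):
        for r in spot_in(q,n)[:4]:
            u,v=map(int,r["uv"]);print(n,q,u,v,round(r["confidence"],2),W[v,u].round(3))
E
```

```text
0.0 [ 0.24250938 -0.62939883  0.22560626] [ 3.13990778e+00 -1.32027792e-04 -2.77392321e+00] 0.08750356895600041 [ 0.11470387  0.8709187  -0.32783921]
top keepsake_box 218 279 0.92 [0.322 0.143 0.07 ]
top keepsake_box 217 215 0.7 [0.541 0.151 0.052]
top keepsake_box 186 141 0.64 [0.806 0.263 0.047]
top bed 277 207 0.76 [ 0.572 -0.057  0.019]
top frog 297 164 0.8 [ 0.724 -0.129  0.033]
top paddle 235 168 0.84 [0.714 0.092 0.017]
top paddle 409 206 0.62 [ 0.573 -0.524  0.016]
top rail_left 270 188 0.6 [ 0.642 -0.033  0.011]
top rail_right 270 227 0.74 [ 0.501 -0.032  0.026]
top rail_right 137 192 0.47 [0.631 0.442 0.007]
top crank_arm 335 200 0.84 [ 0.568 -0.242  0.205]
side keepsake_box 155 304 0.88 [0.802 0.291 0.046]
side keepsake_box 267 280 0.69 [0.541 0.168 0.056]
side keepsake_box 355 295 0.6 [0.314 0.174 0.066]
side bed 275 229 0.56 [ 0.564 -0.052  0.004]
side frog 229 198 0.64 [ 0.716 -0.109  0.045]
side frog 323 375 0.37 [0.363 0.382 0.025]
side paddle 211 256 0.88 [0.717 0.09  0.013]
side rail_left 251 230 0.55 [ 0.627 -0.014  0.027]
side rail_right 293 238 0.6 [ 0.504 -0.012  0.025]
side crank_arm 277 159 0.56 [ 0.596 -0.233  0.115]
side crank_arm 251 229 0.34 [ 0.629 -0.023  0.021]
```

View pics/top0.png

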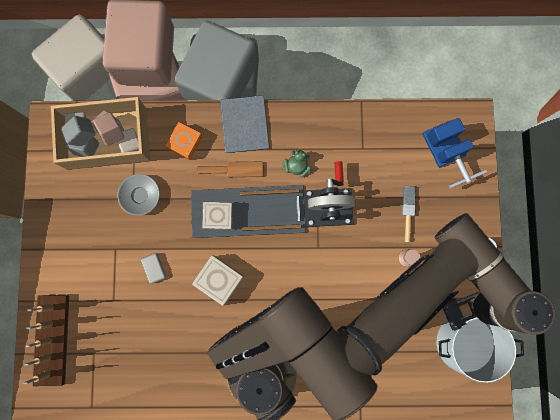

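View pics/side0.png

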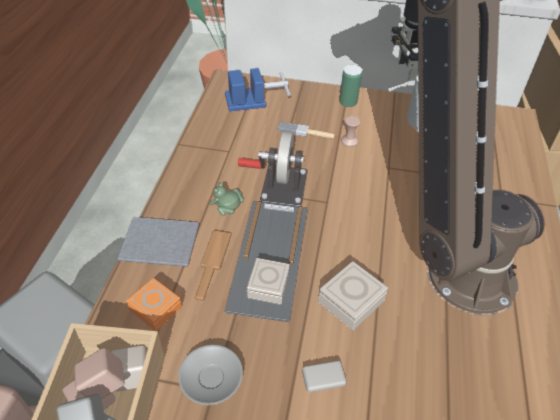

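The lookalikes in the top view are the cream box on the bed apron (217,215), the larger cream box on the table (218,279) and the orange box (186,141). I choose (217,215): it isn't orange, it's the smaller cream one, and it sits on the apron. Next I check it in a crop and fit the poses.

Run:
```python
from h import *
a=np.load("top0.npz");cv2.imwrite("pics/crop.png",cv2.resize(a['p'][170:250,180:360],None,fx=4,fy=4,interpolation=cv2.INTER_CUBIC))
for n in("top","side"):
    a=np.load(f"{n}0.npz");c=camera_params(n);W=cloud(a['d'],c)
    P=W[(a['d']>0)].reshape(-1,3);
    near=(abs(P[:,0]-.541)<.09)&(abs(P[:,1]-.155)<.09)
    Q=P[near&(P[:,2]>.05)&(P[:,2]<.07)]
    print(n,"box",len(Q),np.median(Q[:,2]),cv2.minAreaRect((Q[:,:2]*1000).astype(np.float32)))
    b=P[near&(P[:,2]>.0)&(P[:,2]<.02)];print("bed z",np.percentile(b[:,2],[10,50,90]))
    h=a['p'].astype(int); 
    for y0,nm in((.635,"L"),(.505,"R")):
        m=(abs(P[:,0]-y0)<.035)&(P[:,1]<.06)&(P[:,1]>-.12)&(P[:,2]>.021)&(P[:,2]<.031)
        R=P[m];
        if len(R)>5: 
            vx,vy,x,y=cv2.fitLine((R[:,:2]*1000).astype(np.float32),cv2.DIST_HUBER,0,.01,.01).ravel()
            print(nm,len(R),np.arctan2(vx,-vy) if vy<0 else np.arctan2(-vx,vy),x,y,R[:,1].min(),R[:,1].max(),np.median(R[:,2]))
```

```text
top box 753 0.05910788785582791 ((540.4391479492188, 151.13677978515625), (100.58919525146484, 92.166015625), 89.840087890625)
bed z [0.0034425  0.01010024 0.0162364 ]
L 127 0.037193496 625.22235 -31.377645 -0.1176630878136353 0.059031099430121026 0.026191432527599725
R 140 0.044199422 500.77536 -35.46327 -0.11983646373639516 0.05877995268967934 0.02570102287630284
side box 1131 0.05727782801784902 ((540.6621704101562, 152.83132934570312), (107.78570556640625, 92.48153686523438), 88.84214782714844)
bed z [0.00441836 0.00927097 0.01322592]
L 182 0.041872695 625.1649 -26.94357 -0.11783143184743762 0.05732687436617783 0.024741254237587607
R 182 0.046034772 499.56726 -25.352238 -0.11876824700441924 0.05955608251446761 0.025501337703713142
```

View pics/crop.png

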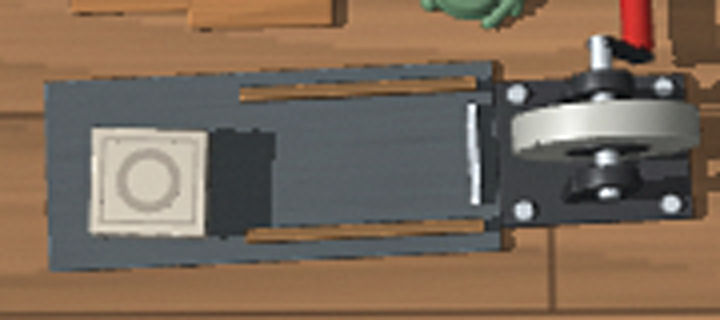

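The crop confirms it: a small cream box with a ring on its lid, on the dark bed apron, about 15 mm to the robot's side of the midline and slightly turned. Next is a close look with the wrist camera.

```bash
cat >> h.py <<'E'
from scipy.spatial.transform import Rotation as Rot
def shift(tgt,yaw,s=None):
    "tool-frame shift (mm) and turn about tool z to reach tgt, pointing down"
    s=s or arm.get_state();R=Rot.from_euler('xyz',s['ee_rot'])
    T=Rot.from_euler('xyz',[np.pi,0,yaw])
    print("shift",((np.array(tgt)-s['eef_pos'])@R.as_matrix()*1000).round(1),"turn",(R.inv()*T).as_rotvec().round(4))
E
python3 - <<'E'
from h import *
s=arm.get_state();c=camera_params("wrist");R=Rot.from_euler('xyz',s['ee_rot']).as_matrix()
cp=-np.array(c["R"]).T@c["t"];print("cam in tool mm",((cp-s['eef_pos'])@R*1000).round(1));print("axes in tool",(np.array(c["R"])@R).round(2),c["mtx"][0][0])
shift([.5,.10,.36],-3.0996)
E
```

```text
cam in tool mm [  78.1   -1.  -158.4]
axes in tool [[ 0.    1.    0.  ]
 [-0.96  0.   -0.29]
 [-0.29 -0.    0.96]] 314.35573589729074
shift [-502.5  588.5 -133.4] turn [-1.000e-04  0.000e+00  3.258e-01]
```

```bash
python3 -m jog '[[[-33,39,-33,0,0,0.02,40],[-67,78,-66,0,0,0.05,40],[-100,118,-99,0,0,0.07,40],[-134,157,-130,0,0,0.09,40],[-167,196,-130,0,0,0.11,40],[-201,235,-130,0,0,0.14,40],[-234,275,-130,0,0,0.16,40],[-268,314,-130,0,0,0.18,40],[-301,353,-130,0,0,0.2,40],[-335,392,-130,0,0,0.22,40],[-368,431,-130,0,0,0.25,40],[-402,471,-130,0,0,0.27,40],[-435,510,-125,0,0,0.29,40],[-469,549,-95,0,0,0.31,40],[-502,588,-65,0,0,0.326,40],[-502,588,-45,0,0,0.326,40],[-502,588,-45,0,0,0.326,40],[-502,588,-45,0,0,0.326,40]]]'
cat > meas.py <<'E'
import sys
from h import *
def meas(name):
    s=arm.get_state();c=camera_params("wrist");p,d=grab_frame("wrist");cv2.imwrite(f"pics/{name}.png",p);np.savez(name+".npz",p=p,d=d,K=c["mtx"],R=c["R"],t=c["t"])
    W=cloud(d,c);P=W[d>0]
    x=P[:,0];y=P[:,1];z=P[:,2]
    ang=[];mid=[]
    for x0,sg in((.625,1),(.5,-1)):
        m=(abs(x-x0)<.035)&(y<.09)&(y>-.09)&(z>.021)&(z<.031)
        if m.sum()<20: print("few");continue
        R=P[m];vx,vy,a,b=cv2.fitLine((R[:,:2]*1000).astype(np.float32),cv2.DIST_HUBER,0,.01,.01).ravel()
        k=vx/vy; mid.append(a+k*(0-b));ang.append(-np.arctan(k))
        print("rail",m.sum(),ang[-1].round(4),"x at y=0:",mid[-1].round(1),"ymax",R[:,1].max().round(4),"z",np.median(R[:,2]).round(4))
    print("mid x at y=0",np.mean(mid).round(1),"ang",np.mean(ang).round(4))
    return P
if __name__=="__main__":
    P=meas(sys.argv[1]);yb=float(sys.argv[2])
    m=(abs(P[:,0]-.545)<.09)&(abs(P[:,1]-yb)<.085)&(P[:,2]>.053)&(P[:,2]<.064)
    print("box",m.sum(),np.median(P[m][:,2]),cv2.minAreaRect((P[m][:,:2]*1000).astype(np.float32)))
    print(arm.get_state()['eef_pos'],arm.get_state()['ee_rot'],arm.get_state()['t'])
E
python3 meas.py w1 .15
```

```text
t: 3.05
eef_pos: [0.5001, 0.0991, 0.2728]
ee_rot: [3.141, 0.001, -3.1]
force: [0.2, 0.3, -0.3]
width: 0.04
gripper_force: 0.0
rail 173 0.0141 x at y=0: 622.5 ymax 0.0746 z 0.0261
rail 1149 0.0446 x at y=0: 498.9 ymax 0.0691 z 0.026
mid x at y=0 560.7 ang 0.0293
box 5492 0.05846187191530569 ((541.47314453125, 150.9413604736328), (100.2116928100586, 91.89192962646484), 88.55549621582031)
[0.50016676 0.09903219 0.27299394] [ 3.14087396e+00  2.02568133e-03 -3.10029699e+00] 3.1
```

View pics/w1.png

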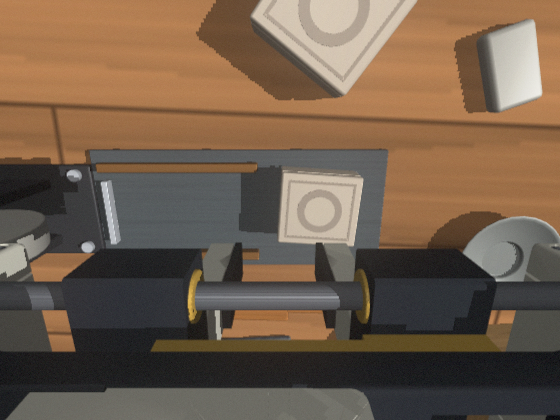

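The wrist view shows the target box at (320,208). The right rail runs (97,167) to (256,167), the stop bar is at (110,212), and the gripper hides part of the left rail. The lane is at 0.0435 rad with its midline at x=561.6 mm for y=0, so the box is 13.5 mm to the -y side and turned 0.07 rad. I'll nudge it square from the robot's side.

```bash
python3 -m jog '[[[10,17,50,0,0,0,40],[20,34,105,0,0,0,40],[30,51,160,0,0,0,40],[30,51,205,0,0,0,40],[30,51,243,0,0,0,40],[30,51,243,0,0,0,40],[22,51,243,0,0,0,40],[17,51,243,0,0,0,40],[13,51,243,0,0,0,40],[9,51,243,0,0,0,40],[6,51,243,0,0,0,40],[3,51,243,0,0,0,40],[0,51,243,0,0,0,40],[-1.5,51,243,0,0,0,40],[-1.5,51,243,0,0,0,40]]]'
python3 -m jog '[[[10,0,0,0,0,0,40],[25,0,0,0,0,0,40],[25,0,-50,0,0,0,40],[25,0,-110,0,0,0,40],[25,0,-165,0,0,0,40],[15,-25,-215,0,0,0,40],[5,-50,-240,0,0,0,40],[5,-50,-240,0,0,0,40]]]'
python3 meas.py w2 .15
```

```text
t: 4.97
eef_pos: [0.4984, 0.1498, 0.0292]
ee_rot: [-3.141, -0.001, -3.1]
force: [-5.8, -1.2, 4.4]
width: 0.04
gripper_force: 2.9
t: 5.98
eef_pos: [0.4968, 0.0997, 0.271]
ee_rot: [3.139, 0.005, -3.101]
force: [-0.8, -0.5, -0.2]
width: 0.0403
gripper_force: 0.0
rail 155 -0.0087 x at y=0: 621.2 ymax 0.0743 z 0.026
rail 1223 0.0425 x at y=0: 498.8 ymax 0.0691 z 0.026
mid x at y=0 560.0 ang 0.0169
box 4918 0.05849884119247936 ((555.812255859375, 153.3692626953125), (91.68912506103516, 99.21426391601562), 2.513033151626587)
[0.49591195 0.09996162 0.2693501 ] [ 3.14007910e+00  2.00243184e-03 -3.10101717e+00] 6.025
```

The box is now within 1 mm of the midline and parallel to the lane. Next I turn the hand and go behind it.

```bash
python3 -m jog '[[[-6,14,0,0,0,-0.17,40],[-12,28,0,0,0,-0.345,40],[-18,42,0,0,0,-0.52,40],[-25,56,0,0,0,-0.695,40],[-31,70,0,0,0,-0.87,40],[-37,84,0,0,0,-1.045,40],[-43,98,0,0,0,-1.22,40],[-50,112,0,0,0,-1.395,40],[-56,126,0,0,0,-1.56,40],[-60.5,136,0,0,0,-1.574,40],[-60.5,136,0,0,0,-1.574,40],[-60.5,136,0,0,0,-1.574,40]]]'
python3 meas.py w3 .15; python3 -c "
from h import *
shift([.5513,.238,.031],-1.5273)"
```

```text
t: 7.52
eef_pos: [0.5505, 0.2384, 0.2683]
ee_rot: [3.141, -0.0, -1.528]
force: [-0.9, 0.3, 0.7]
width: 0.0403
gripper_force: 0.0
rail 341 0.0409 x at y=0: 625.7 ymax 0.0748 z 0.026
rail 339 0.0774 x at y=0: 502.5 ymax 0.0692 z 0.026
mid x at y=0 564.1 ang 0.0591
box 7651 0.05837390086690507 ((556.669677734375, 152.5009307861328), (92.06324768066406, 99.59420013427734), 2.4987101554870605)
[0.55056382 0.23826705 0.26849333] [ 3.14136698e+00 -3.66468318e-05 -1.52750733e+00] 7.575
shift [  0.3  -0.8 237.5] turn [ 0.0002 -0.     -0.0002]
```

View pics/w3.png

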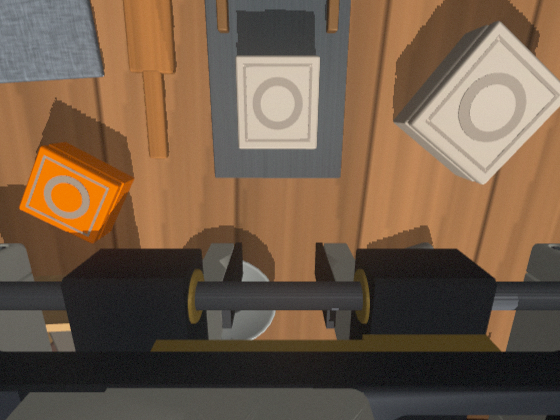

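The wrist view shows the box at (278,103), centred between the rail mouths at (222,28) and (333,28), with its edges parallel to the bed. I'll descend behind it and begin pushing.

```bash
python3 -m jog '[[[0,0,55,0,0,0,40],[0,0,110,0,0,0,40],[0,0,165,0,0,0,40],[0,0,210,0,0,0,40],[0,0,237,0,0,0,40],[0,0,237,0,0,0,40],[10,0,237,0,0,0,40],[18,0,237,0,0,0,40],[23,0,237,0,0,0,40],[27,0,237,0,0,0,40],[31,0,237,0,0,0,40],[36,0,237,0,0,0,40],[41,0,237,0,0,0,40],[46,0,237,0,0,0,40],[46,0,237,0,0,0,40]]]'
cat > top.py <<'E'
import sys
from h import *
n=sys.argv[1];yb=float(sys.argv[2])
p,d=grab_frame("top");cv2.imwrite(f"pics/{n}.png",cv2.resize(p[150:250,180:360],None,fx=4,fy=4,interpolation=cv2.INTER_CUBIC));np.savez(n+".npz",p=p,d=d)
# box via wrist camera as well
for cam in("wrist",):
    c=camera_params(cam);p,d=grab_frame(cam);cv2.imwrite(f"pics/{n}_{cam}.png",p);P=cloud(d,c)[d>0]
    m=(abs(P[:,0]-.555)<.075)&(abs(P[:,1]-yb)<.085)&(P[:,2]>.053)&(P[:,2]<.063)
    print("box",m.sum(),cv2.minAreaRect((P[m][:,:2]*1000).astype(np.float32)))
    for x0 in(.62,.5):
        m=(abs(P[:,0]-x0)<.035)&(P[:,1]<.09)&(P[:,1]>-.12)&(P[:,2]>.022)&(P[:,2]<.03);R=P[m]
        if m.sum()>30:
            vx,vy,a,b=cv2.fitLine((R[:,:2]*1000).astype(np.float32),cv2.DIST_HUBER,0,.01,.01).ravel();print("rail",m.sum(),-vx/vy,"x at box y",a+vx/vy*(yb*1000-b))
s=arm.get_state();print(s['t'],s['eef_pos'],s['force'])
E
python3 top.py p1 .13
```

```text
t: 9.45
eef_pos: [0.5542, 0.1935, 0.0326]
ee_rot: [-3.139, 0.002, -1.525]
force: [0.3, 3.3, 2.3]
width: 0.04
gripper_force: 1.7
box 51551 ((558.2423706054688, 137.968994140625), (92.3039321899414, 113.38965606689453), 2.807424306869507)
rail 454 -6.7470064 x at box y 1012.716
rail 480 21.112118 x at box y -837.98206
9.55 [0.55401657 0.19349551 0.03232788] [1.35230815 4.75444791 3.10608264]
```

```bash
ls pics
```

```text
crop.png
p1.png
p1_wrist.png
side0.png
top0.png
w1.png
w2.png
w3.png
```

View pics/p1_wrist.png

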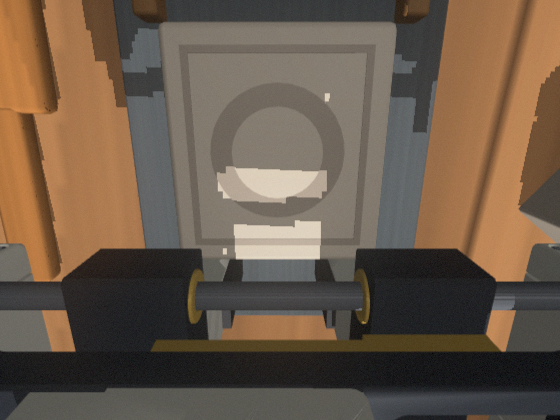

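The box is centred: its top front edge spans columns 163–393, between rail mouths at about 149 and 412. I'll push on.

```bash
python3 -m jog '[[[6,0,0,0,0,0,40],[13,0,0,0,0,0,40],[20,0,0,0,0,0,40],[27,0,0,0,0,0,40],[34,0,0,0,0,0,40],[41,0,0,0,0,0,40],[48,0,0,0,0,0,40],[55,0,0,0,0,0,40],[62,0,0,0,0,0,40],[69,0,0,0,0,0,40],[75,0,0,0,0,0,40],[75,0,0,0,0,0,40]]]'
python3 - <<'E'
from h import *
c=camera_params("wrist");p,d=grab_frame("wrist");cv2.imwrite("pics/p2w.png",p)
pt,dt=grab_frame("top")
s=arm.get_state();o=np.array([.5616,0]);th=.0435;ex=np.array([th,-1])/np.hypot(th,1);ey=np.array([-ex[1],ex[0]])
for n,dd,cc in(("w",d,c),("t",dt,camera_params("top"))):
    P=cloud(dd,cc)[dd>0];B=np.c_[(P[:,:2]-o)@ex*1000+72,(P[:,:2]-o)@ey*1000,P[:,2]*1000]
    rl=(abs(B[:,2]-26)<2)&(B[:,0]>-20)&(B[:,0]<200)
    for lo,hi,nm in((50,76,"railL"),(-76,-50,"railR")):
        m=rl&(B[:,1]>lo)&(B[:,1]<hi);print(n,nm,m.sum(),np.percentile(B[m][:,1],[3,50,97]).round(1) if m.sum()>9 else "",)
    m=(abs(B[:,2]-58)<3)&(abs(B[:,1])<60)&(B[:,0]>-60)&(B[:,0]<140);Q=B[m]
    for x0 in range(-20,100,20):
        q=Q[abs(Q[:,0]-x0)<4];
        if len(q)>9: print(n,x0,len(q),q[:,1].min().round(1),q[:,1].max().round(1))
    print("front",np.percentile(Q[:,0],99.5))
print(s['eef_pos'],(s['eef_pos'][:2]-o)@ex*1000+72,(s['eef_pos'][:2]-o)@ey*1000)
E
```

```text
t: 11.05
eef_pos: [0.557, 0.1181, 0.032]
ee_rot: [-3.14, 0.001, -1.526]
force: [1.8, 4.6, 2.9]
width: 0.04
gripper_force: 1.8
w railL 3861 [59.1 64.2 69.4]
w railR 4217 [-66.5 -60.8 -55.6]
w -20 3325 -43.4 48.5
w 0 3688 -43.3 48.5
w 20 4255 -43.4 48.6
w 40 4774 -43.3 48.6
w 60 5462 -43.0 48.6
front 64.98875996336596
t railL 72 [57.3 63.2 69.2]
t railR 65 [-68.3 -63.  -57.2]
t 0 32 -43.0 44.7
t 20 39 -43.8 43.4
t 40 22 -37.4 42.4
t 60 22 -42.3 41.4
front 65.35664005669928
[0.5567613  0.11806771 0.03177928] -46.166442332620434 0.2969616746987415
```

View pics/p2w.png

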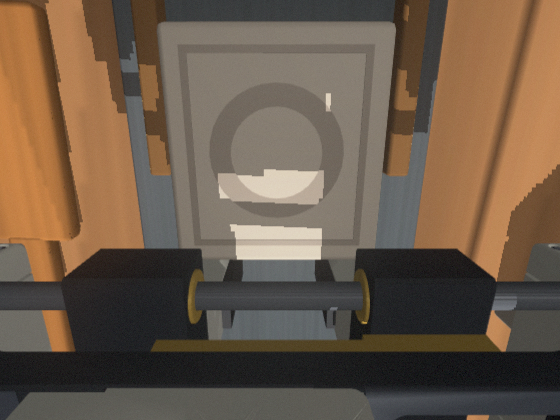

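Still centred and parallel, offset about 0.9 mm with roughly 10 mm clearance per side. About 136 mm remains, so I push 120 mm now and creep after that.

```bash
python3 -m jog '[[[6,0,0,0,0,0,40],[13,0,0,0,0,0,40],[20,0,0,0,0,0,40],[27,0,0,0,0,0,40],[34,0,0,0,0,0,40],[41,0,0,0,0,0,40],[48,0,0,0,0,0,40],[55,0,0,0,0,0,40],[62,0,0,0,0,0,40],[69,0,0,0,0,0,40],[76,0,0,0,0,0,40],[83,0,0,0,0,0,40],[90,0,0,0,0,0,40],[97,0,0,0,0,0,40],[104,0,0,0,0,0,40],[111,0,0,0,0,0,40],[117,0,0,0,0,0,40],[120,0,0,0,0,0,40],[120,0,0,0,0,0,40]]]'
python3 - <<'E'
from h import *
c=camera_params("wrist");p,d=grab_frame("wrist");cv2.imwrite("pics/p3w.png",p)
s=arm.get_state();o=np.array([.5616,0]);th=.0435;ex=np.array([th,-1])/np.hypot(th,1);ey=np.array([-ex[1],ex[0]])
P=cloud(d,c)[d>0];B=np.c_[(P[:,:2]-o)@ex*1000+72,(P[:,:2]-o)@ey*1000,P[:,2]*1000]
for lo,hi in((50,76),(-76,-50)):
    m=(abs(B[:,2]-26)<2)&(B[:,0]>20)&(B[:,0]<190)&(B[:,1]>lo)&(B[:,1]<hi);print("rail",np.percentile(B[m][:,1],[3,50,97]).round(1))
Q=B[(abs(B[:,2]-58)<3)&(abs(B[:,1])<60)&(B[:,0]>60)&(B[:,0]<220)]
for x0 in(100,130,160): q=Q[abs(Q[:,0]-x0)<4];print(x0,q[:,1].min().round(1),q[:,1].max().round(1))
print("front",np.percentile(Q[:,0],99.5))
m=(abs(B[:,2]-24)<2)&(abs(B[:,1])<40)&(B[:,0]>185)&(B[:,0]<225);print("bar top",m.sum(),np.percentile(B[m][:,0],[2,98]) if m.sum() else "")
print((s['eef_pos'][:2]-o)@ex*1000+72,(s['eef_pos'][:2]-o)@ey*1000,s['force'])
E
```

```text
t: 13.52
eef_pos: [0.5617, -0.0019, 0.0316]
ee_rot: [3.141, 0.0, -1.526]
force: [1.4, 4.6, 3.4]
width: 0.0396
gripper_force: 2.2
rail [59.  64.  69.3]
rail [-66.7 -61.  -55.8]
100 -43.7 48.0
130 -43.5 48.1
160 -43.5 48.1
front 185.0322518743254
bar top 1156 [199.46966931 201.88944739]
73.94319996913819 -0.04365214488450475 [1.32810922 4.50384918 4.04523603]
```

View pics/p3w.png

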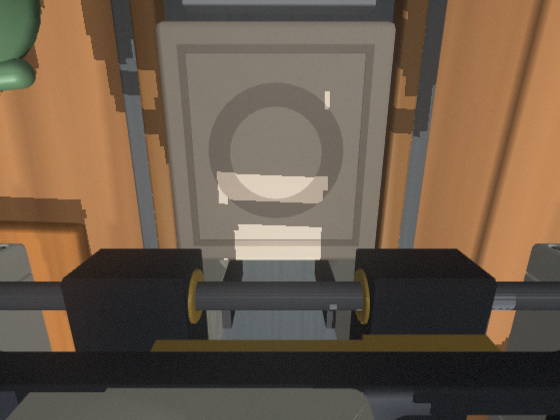

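The box is centred, with about 15 mm left to the bar at the top edge of the image (near 280,3). I creep in while watching the force.

```bash
python3 -m jog '[[[4,0,0,0,0,0,40],[8,0,0,0,0,0,40],[11,0,0,0,0,0,40],[12.5,0,0,0,0,0,40],[13.5,0,0,0,0,0,40],[14,0,0,0,0,0,40],[14.5,0,0,0,0,0,40],[14.5,0,0,0,0,0,40]]]'
python3 -m jog '[[[0.5,0,0,0,0,0,40],[1,0,0,0,0,0,40],[1,0,0,0,0,0,40]]]'
python3 -m jog '[[[0.5,0,0,0,0,0,40],[1,0,0,0,0,0,40],[1,0,0,0,0,0,40]]]'
```

```text
t: 14.58
eef_pos: [0.5622, -0.0157, 0.0316]
ee_rot: [3.141, 0.001, -1.526]
force: [-1.2, 8.9, 6.2]
width: 0.04
gripper_force: 4.8
t: 14.95
eef_pos: [0.5624, -0.0158, 0.0316]
ee_rot: [-3.141, 0.002, -1.526]
force: [-1.9, 14.6, 6.0]
width: 0.0403
gripper_force: 7.4
t: 15.32
eef_pos: [0.5625, -0.0159, 0.0316]
ee_rot: [-3.141, 0.003, -1.527]
force: [-2.0, 21.3, 7.0]
width: 0.0398
gripper_force: 10.3
```

Contact is solid: the force climbs with no motion. I back off, lift and check.

```bash
python3 -m jog '[[[-2,0,0,0,0,0,40],[-8,0,0,0,0,0,40],[-20,0,0,0,0,0,40],[-40,0,0,0,0,0,40],[-60,0,-20,0,0,0,40],[-85,0,-60,0,0,0,40],[-110,0,-115,0,0,0,40],[-130,0,-170,0,0,0,40],[-150,0,-210,0,0,0,40],[-150,0,-210,0,0,0,40],[-150,0,-210,0,0,0,40]]]'
python3 - <<'E'
from h import *
c=camera_params("wrist");p,d=grab_frame("wrist");cv2.imwrite("pics/p4w.png",p)
s=arm.get_state();o=np.array([.5616,0]);th=.0435;ex=np.array([th,-1])/np.hypot(th,1);ey=np.array([-ex[1],ex[0]])
P=cloud(d,c)[d>0];B=np.c_[(P[:,:2]-o)@ex*1000+72,(P[:,:2]-o)@ey*1000,P[:,2]*1000]
for lo,hi in((50,76),(-76,-50)):
    m=(abs(B[:,2]-26)<2)&(B[:,0]>0)&(B[:,0]<205)&(B[:,1]>lo)&(B[:,1]<hi);R=B[m]
    l=cv2.fitLine(R[:,:2].astype(np.float32),cv2.DIST_HUBER,0,.01,.01).ravel();print("rail",np.percentile(R[:,1],[3,50,97]).round(1),(l[1]/l[0]).round(4))
Q=B[(abs(B[:,2]-58)<3)&(abs(B[:,1])<52)&(B[:,0]>60)&(B[:,0]<220)]
print(cv2.minAreaRect(Q[:,:2].astype(np.float32)))
for y0 in(-35,0,35): q=Q[abs(Q[:,1]-y0)<4];print(y0,q[:,0].min().round(1),q[:,0].max().round(1))
m=(abs(B[:,2]-24)<2)&(abs(B[:,1])<40)&(B[:,0]>185)&(B[:,0]<225);q=B[m]
for y0 in(-30,0,30): w=q[abs(q[:,1]-y0)<6];print("bar",y0,w[:,0].min() if len(w) else "")
print(s['t'],s['eef_pos'],s['force'])
E
```

```text
t: 16.7
eef_pos: [0.5549, 0.1318, 0.2408]
ee_rot: [3.14, -0.0, -1.525]
force: [0.4, -0.3, 0.3]
width: 0.0402
gripper_force: 0.0
rail [58.8 64.2 69.8] -0.0016
rail [-66.8 -61.1 -55.7] -0.0006
((109.50504302978516, 2.5329132080078125), (19.73589515686035, 91.67440795898438), 0.20279012620449066)
-35 99.9 118.9
0 99.9 119.1
35 99.9 119.0
bar -30 
bar 0 
bar 30 
16.75 [0.55480595 0.13128991 0.24024896] [-0.07686237  0.2518998  -0.49430219]
```

View pics/p4w.png

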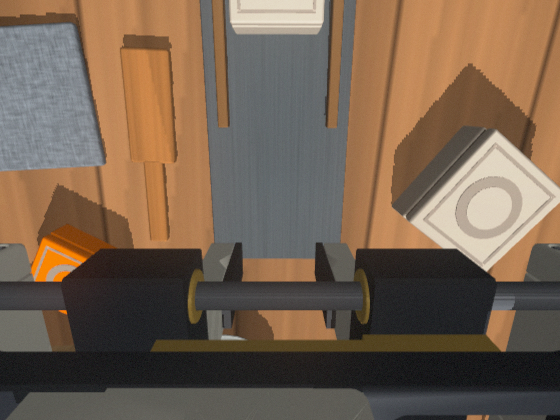

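The box's back face is at bed x 99.9 mm across its full width, so the front end is at 200 mm, square to the stop and centred. The hand is clear, so I hand in.

```bash
python3 -c "
from station import arm
print(arm.job_done())"
```

```text
the job is handed in; nothing more can be done
None
```

The job is handed in: the small cream box rests square against the stop bar, centred about 10 mm from each rail, with the hand withdrawn; the move took 16.75 s of the 58 s allowed.

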